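# Load a vial into the sample carousel and index it under the reader

## Robot

A 6-joint arm with a two-finger parallel gripper is mounted at the origin on the work surface. World frame = base frame: x ahead of the robot, y to its left, z up, the work surface at z = 0. Lengths are in m, angles in rad, forces in N, time in s.
With the tool pointing down it reaches from about 0.3 to 0.85 m from the base axis. Payload 4.2 kg.
Tool frame: the origin (TCP) lies midway between the tips of the shut fingers; the grasp point (between the pads) lies 19 mm behind it; z points along the fingers, y is the direction in which the jaws open and shut (so a half turn about z gives the same grasp; the last joint's range is limited). The gripper opens to 91 mm and grips with 3 to 60 N. Pads are 32 mm wide; open, the fingers measure 118 mm over their backs; the gripper's body (76 mm by 178 mm) begins 60 mm behind the grasp point.
Start: joints at [1.113, 0.32, 1.565, -0, 1.257, -0.02], TCP at [0.244, 0.521, 0.187] pointing down, gripper open.
Joint ranges: [-3.11, 3.11], [-0.84, 2.01], [0.21, 2.61], [-1.34, 4.49], [0.05, 2.63], [-2.56, 2.56]. Speed limits (rad/s): [2.57, 2.57, 3.14, 3.14, 3.14, 3.14].

## Interface

Orientations are given as a unit quaternion [x, y, z, w].
In Python, from workcell import env, fingers, sensors, get_image gives the robot as it stands. The module is installed in compiled form; this text tells all that it offers. Calls block until the motion is done:
- env.reach(position, orientation): joint-space move of the TCP to a pose.
- env.move_linear(position, frame=None, feed=0.15, stop_force=None): straight line of the TCP; frame=None keeps the orientation; feed is the mean speed in m/s. With stop_force (N) it stops when the force on the tool has changed by that much, and returns True; else False.
- env.set_joints(angles): joint-space move.
- fingers.set_gripper(opening): finger opening in m; the grip force is fixed at half the most; returns when the fingers have stopped.
- env.hold(seconds).
- env.inverse_kinematics(position, orientation): joint angles nearest the present ones, or None.
- sensors.read_state(): the state.
- get_image(name): name is "side" or "top"; returns a dict with "img" (420x560x3 uint8, blue, green, red), "fx", "fy", "cx", "cy" (pixels), "extrinsics" (4x4, takes a point from world to camera coordinates). Camera axes: x right, y up, looking along -z (the intrinsics and any distortion apply to the point x, -y, -z); pixel columns grow to the right and rows downward; lengths in m; the calibration is good to about 2 mm. A picture is of the moment at which its call begins. There is no depth.
A pose or a line that the arm cannot do raises env.MotionError and nothing moves.
- env.job_done(): hands the job in, once; it reports no verdict.
The state is a dict: "time_s": time; "joint_pos": joint angles; "joint_velocities": joint speeds; "joint_efforts": joint torques, N m; "eef_pos": TCP position; "eef_rot": TCP orientation; "wrist_force": force on the tool from outside, world axes, zero at the start; "wrist_torque": the same for the moment, N m; "gripper_width": finger opening in m.
Only numpy, scipy, OpenCV 4.12 (cv2) and the standard library are available. Lean on these libraries where they do the work, as an engineer would, in place of code of your own. Each camera call takes 0.05 s, during which the arm holds its last target. There are 200 camera calls.

## Task

Take the teal-capped vial from the blue rack and gently press it fully home, flange down on the holder, in the one empty (teal) holder of the sample carousel; the holder slides in and out along a radial track, so find its hole by look or feel. Then turn the carousel by its teal centre bar exactly one click clockwise, seen from above, so that the vial stops under the reader bridge, let go, and leave the other vials and everything else on the bench as they are.

Things in the scene. Friction and masses are not known exactly. Their poses are not given: they have to be found in the camera images.
- vial: The vial to load, 30 g: clear round body 16 mm in diameter and 36 mm long with a 0.5 mm bevelled foot, then a flange 22 mm in diameter and 3 mm thick, then a teal round cap 18 mm in diameter and 28 mm tall to grip (cap spans 39 to 67 mm above the origin). Origin: centre of its underside; z up its axis. It starts in any of the rack's three holes.
- rack: Fixed blue rack, 56 mm (its x) by 150 mm (its y) by 46 mm high, with three vertical holes 19 mm in diameter at y = -50, 0 and +50 mm. Origin: centre of its underside, on the table. Vials stand in it hanging by the flange, underside 10 mm above the table; the caps are 50 mm apart along y, so the fingers close easily along the rack's x.
- base: Fixed white carousel base, 256 mm in diameter, 34 mm high; origin on the carousel's axis at table height. Above it turns the tray: a white disc 230 mm in diameter, top at 44 mm, with six holder blocks 32 x 32 x 44 mm standing 60 degrees apart. Five grey ones are filled with fixed vials (caps to 119 mm above the table); one, teal, is empty.
- hub (a point): Point on the carousel's vertical axis, level with the holders' tops (88 mm above the table); it turns with the tray. z is up, x points outwards to the empty teal holder, y is tangential. With the vial fully home its flange lies on the holder's top and its underside is 36 mm below this point.
- track (a point): Fixed to the tray, 68 mm from the axis, level with the holders' tops: inner end of the empty teal holder's radial track; x outwards. The holder's place along the track is not measured: its hole's centre is anywhere from 4 to 26 mm outwards of this point, at y = 0. Sliding the holder along takes about 5 N. Hole: round, vertical, 18 mm wide, 40 mm deep, open at the top.
- ball (a point): Fixed to the tray, 83 mm from the axis, 18 mm below the holders' tops: the depth at which a sprung steel ball in the side of the teal holder's hole grips the vial. Pushing the vial down past it takes about 3 to 7 N; the vial then stays where it is pushed, so it does not drop home by itself. Pressing or forcing the vial with more than about 25 N would damage it.
- bar (a point): Centre of the place to grip the teal turning bar, on the carousel's axis, 115 mm above the table. The bar lies along this point's x, 52 mm long, 14 mm wide (along y); its top is 15 mm above this point and its lower edge 35 mm below. Turns with the tray.
- tray (a joint): Turn of the carousel's tray, rad, 0 at the start, growing clockwise seen from above. A spring detent holds it at each multiple of 1.047 (60 degrees); it takes up to about 0.3 N m to turn it out of one, and past the halfway crest it is drawn into the next. One click is 1.047.
- bridge: White reader bridge, fixed to the carousel's base; its origin is on the carousel's axis at table height, its x points outwards to the reading station, 60 degrees clockwise of where the empty holder stands at the start. A post 130 to 166 mm out and an arm 38 mm wide reaching in to 58 mm from the axis, spanning 124 to 140 mm above the table: a vial that is not home strikes it.
- vial_white: Like the vial to load, with a white cap; stays in the rack.
- vial_orange: Like the vial to load, with an orange cap; stays in the rack.
- bottle: White reagent bottle with a blue cap, 60 mm in diameter, 140 mm tall; origin under its centre. Leave alone.
- beaker: Glass beaker, 64 mm in diameter, 75 mm tall; origin under its centre. Leave alone.
- jar: Amber jar, 56 mm in diameter, 60 mm tall; origin under its centre. Leave alone.
- cap_tray: Open white tray, 100 x 140 x 30 mm; origin under its centre. Leave alone.
- tweezers: Steel tweezers, 150 mm long, lying on a blue mat. Leave alone.
There are look-alikes about, which are no part of the job. What is shaped like the vial but purple is not meant.

How it is judged:
By the outcome, as a careful person would: the job done as asked, in the order asked, and still so for the second after the job is handed in, with the robot touching nothing.
It also fails if it takes over 64 s, if anything falls off the work surface, if the arm or the gripper's body presses on something with over 40 N, if the wrist force passes 120 N, or if a joint passes its speed limit or range.

## Working session

There is one attempt and no reset: what is moved stays moved. The work goes in short steps, each a Python script; the robot and the scene stay as the last script left them, time stands still between calls to the robot, and variables do not carry over. Pictures are saved under pics/ and viewed, about 8 in all and at most 12, crops included, and the job is handed in when it is done.

```bash
mkdir -p pics; cat > h.py <<'E'
import numpy as np, cv2
from workcell import env, fingers, sensors, get_image
def ray(d,u,v):
    E=np.array(d["extrinsics"]);R=E[:3,:3];t=E[:3,3]
    c=np.array([(u-d["cx"])/d["fx"],-(v-d["cy"])/d["fy"],-1.])
    return -R.T@t, R.T@c
def onz(d,u,v,z):
    o,r=ray(d,u,v); return o+r*(z-o[2])/r[2]
def proj(d,p):
    E=np.array(d["extrinsics"]);c=E[:3,:3]@np.array(p)+E[:3,3]
    return d["cx"]+d["fx"]*c[0]/-c[2], d["cy"]-d["fy"]*c[1]/-c[2]
E
python3 - <<'E'
from h import *
for n in("top","side"):
    d=get_image(n);cv2.imwrite(f"pics/{n}0.png",d["img"]);print({k:v for k,v in d.items() if k!="img"})
    o,_=ray(d,0,0);print(o)
print(sensors.read_state())
E
```

```text
{'fx': 388.21658260414455, 'fy': 388.21658260414455, 'cx': 284.65986857535404, 'cy': 206.5840608313996, 'extrinsics': array([[-0.00794807, -0.9999222 , -0.00961385,  0.06650424],
       [ 0.99856165, -0.00844631,  0.05294608, -0.605246  ],
       [-0.05302316, -0.0091792 ,  0.99855109, -1.23187436],
       [ 0.        ,  0.        ,  0.        ,  1.        ]])}
[0.53958615 0.05007935 1.26277426]
{'fx': 440.3670661283609, 'fy': 440.3670661283609, 'cx': 282.58057618102686, 'cy': 210.93591202594308, 'extrinsics': array([[ 0.87156286, -0.49028197, -0.00133327, -0.52979293],
       [ 0.26774946,  0.47369041,  0.83900395, -0.26801437],
       [-0.41071695, -0.73160166,  0.54412369, -0.96557529],
       [ 0.        ,  0.        ,  0.        ,  1.        ]])}
[ 0.1369304  -0.83920856  0.74955115]
{'time_s': 0.1, 'joint_pos': array([ 1.11299828e+00,  3.20240250e-01,  1.56553597e+00, -3.58639914e-05,
        1.25738923e+00, -1.99979768e-02]), 'joint_velocities': array([ 0.00151691, -0.00091815, -0.00466638,  0.00054073, -0.00065701,
       -0.00150269]), 'joint_efforts': array([-1.05299645e-03, -4.13331413e+01, -2.32509935e+01,  7.27570709e-02,
        4.22513264e-02, -7.12774795e-05]), 'eef_pos': array([0.24356632, 0.52033246, 0.18610551]), 'eef_rot': array([ 2.17150563e-01,  9.76137805e-01, -7.68100045e-04, -1.69517367e-04]), 'wrist_force': array([ 0.66732974, -0.06758745, -0.59914692]), 'wrist_torque': array([-0.01387283,  0.00080053,  0.01574175]), 'gripper_width': 0.09099774472722573}
```

View pics/top0.png

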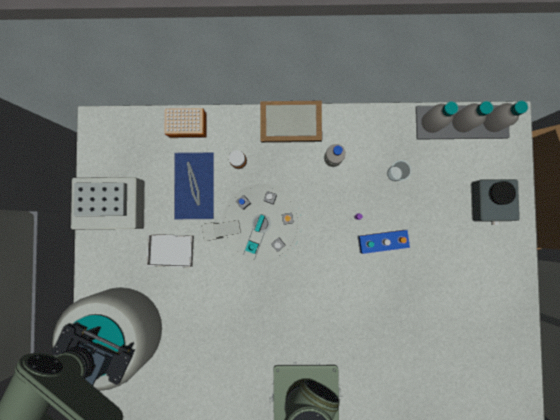

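View pics/side0.png

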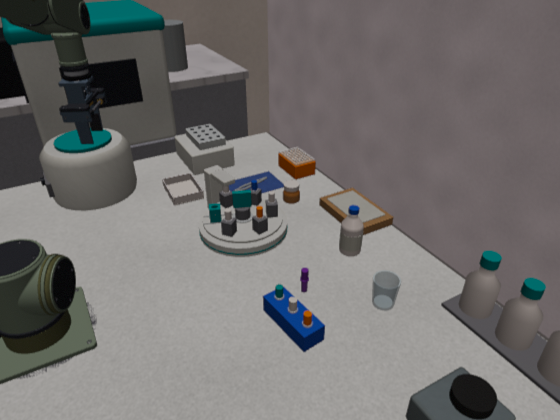

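Top view: blue rack at (384,242) with teal (370,243), white (387,242) and orange (403,240) caps. The purple look-alike is at (359,216). The carousel is near (265,222), with its bar at (260,222), teal holder at (252,246) and bridge at (221,230). The only teal cap in the blue rack is the one at (370,243), so that is the vial meant. Next I'll enlarge this area and measure.

```bash
python3 - <<'E'
from h import *
T=get_image("top");S=get_image("side")
a=cv2.resize(T["img"][180:270,195:335],None,fx=5.7,fy=5.7,interpolation=cv2.INTER_CUBIC)[:,:798]
cv2.imwrite("pics/c1.png",a)
b=cv2.resize(T["img"][205:260,350:420],(400,314),interpolation=cv2.INTER_CUBIC)
c=cv2.resize(S["img"][160:260,190:300],(400,364),interpolation=cv2.INTER_CUBIC)
o=np.zeros((364,800,3),np.uint8);o[:314,:400]=b;o[:,400:]=c;cv2.imwrite("pics/c2.png",o)
for n,d in(("top",T),("side",S)):
    h=cv2.cvtColor(d["img"],cv2.COLOR_BGR2HSV)
    for nm,lo,hi in(("teal",(80,120,60),(98,255,255)),("blue",(105,150,60),(125,255,255)),("orange",(8,170,120),(20,255,255)),("purple",(130,100,40),(155,255,255))):
        m=cv2.inRange(h,lo,hi);k,l,s,ce=cv2.connectedComponentsWithStats(m)
        for i in range(1,k):
            if 8<=s[i,4]<3000: print(n,nm,s[i].tolist(),ce[i].round(1),onz(d,*ce[i],.077)[:2].round(3),onz(d,*ce[i],.088)[:2].round(3),onz(d,*ce[i],.13)[:2].round(3))
E
```

```text
top teal [444, 101, 14, 14, 139] [450.9 107.8] [ 0.904 -0.455] [ 0.9  -0.45] [ 0.887 -0.432]
top teal [479, 101, 14, 14, 139] [485.9 107.4] [ 0.904 -0.562] [ 0.9   -0.557] [ 0.887 -0.535]
top teal [514, 101, 14, 13, 136] [520.6 106.8] [ 0.905 -0.669] [ 0.901 -0.662] [ 0.888 -0.637]
top teal [255, 215, 9, 16, 75] [259.3 222.8] [0.554 0.139] [0.554 0.138] [0.553 0.135]
top teal [246, 241, 12, 12, 100] [251.4 246.8] [0.481 0.163] [0.481 0.162] [0.484 0.158]
top teal [368, 241, 6, 6, 28] [370.6 243.8] [ 0.487 -0.199] [ 0.488 -0.197] [ 0.489 -0.188]
top teal [75, 315, 49, 32, 742] [103.4 328. ] [0.24  0.612] [0.242 0.607] [0.253 0.587]
top teal [92, 339, 27, 13, 93] [104.7 344.7] [0.19  0.607] [0.193 0.602] [0.206 0.582]
top blue [334, 146, 8, 9, 57] [337.4 150. ] [ 0.776 -0.103] [ 0.774 -0.101] [ 0.765 -0.096]
top blue [239, 199, 5, 5, 21] [241.2 201. ] [0.621 0.194] [0.62  0.193] [0.617 0.188]
top blue [359, 231, 50, 22, 615] [382.7 241.2] [ 0.495 -0.236] [ 0.495 -0.233] [ 0.497 -0.223]
top orange [286, 217, 3, 3, 8] [287.1 217.9] [0.568 0.054] [0.568 0.054] [0.567 0.054]
top orange [40
[... 1112 characters left out ...]
7 184.3] [0.601 0.264] [0.593 0.246] [0.564 0.177]
side blue [230, 185, 3, 6, 10] [231.1 187.8] [0.571 0.256] [0.564 0.238] [0.537 0.169]
side blue [349, 206, 10, 9, 67] [353.7 209.4] [ 0.823 -0.027] [ 0.812 -0.04 ] [ 0.769 -0.091]
side blue [264, 288, 60, 63, 1178] [297.  319.1] [ 0.472 -0.302] [ 0.466 -0.311] [ 0.445 -0.345]
side orange [279, 154, 36, 13, 61] [296.8 161.9] [0.836 0.308] [0.825 0.289] [0.781 0.217]
side orange [257, 206, 5, 4, 16] [258.9 207.9] [0.594 0.112] [0.587 0.096] [0.558 0.037]
side orange [304, 311, 8, 6, 38] [307.3 313.7] [ 0.498 -0.3  ] [ 0.492 -0.309] [ 0.469 -0.342]
side purple [301, 268, 8, 24, 129] [304.2 278.6] [ 0.549 -0.205] [ 0.542 -0.215] [ 0.516 -0.255]
```

View pics/c1.png

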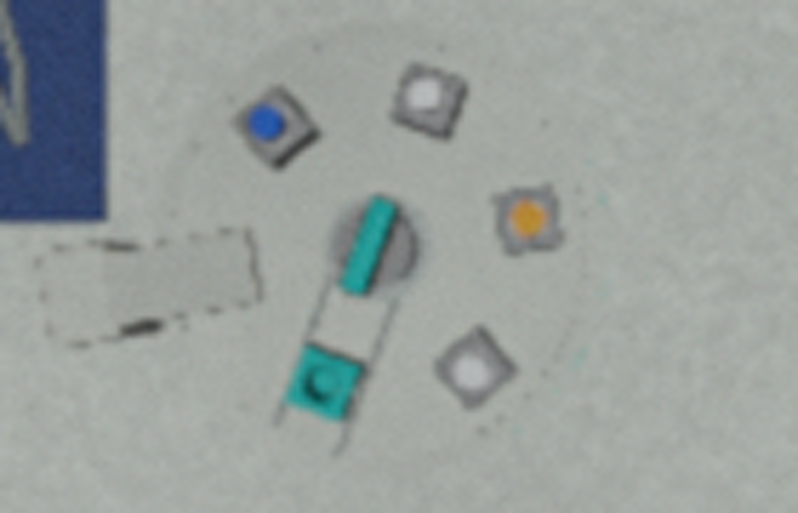

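View pics/c2.png

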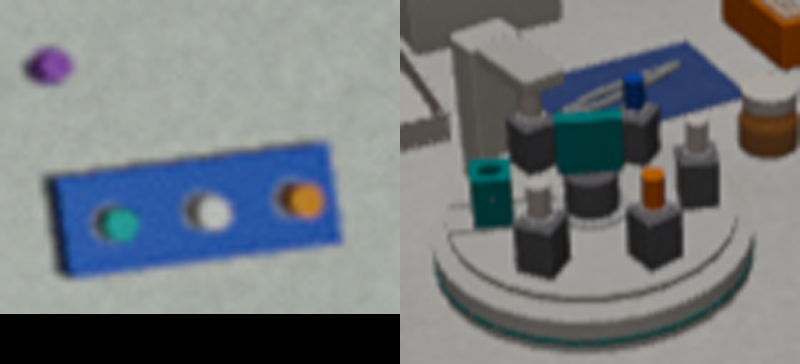

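The crops confirm it: the teal-capped vial is at the left end of the blue rack, and the purple one stands apart from the rack. The carousel's bar points along the radial line to the teal holder. The hole shows at about (322,380) in the first crop, and the bridge stands 60° clockwise of the holder. Next I'll refine the axis, the holder and the rack's yaw.

```bash
python3 - <<'E'
from h import *
from scipy.optimize import least_squares
T=get_image("top");S=get_image("side")
f=lambda u,v:(195+(u+.5)/5.7-.5,180+(v+.5)/5.7-.5)
g=lambda u,v:(190+(u-400+.5)/3.636-.5,160+(v+.5)/3.636-.5)
P=np.array([onz(T,*f(*p),.119)[:2] for p in((424,93),(267,123),(528,217),(474,371))])
r=least_squares(lambda q:np.hypot(*(P-q[:2]).T)-.083,[.553,.135]);A=r.x
print("axis(caps, r=83)",A,"res",r.fun)
d=P-A;a=np.degrees(np.arctan2(d[:,1],d[:,0]));print("cap angles",a,"mod60",a%60)
PS=np.array([onz(S,*g(*p),.119)[:2] for p in((697,121),(653,170),(538,186),(634,76))])
r=least_squares(lambda q:np.hypot(*(PS-q[:2]).T)-.083,[.553,.135]);print("side axis",r.x,r.fun)
d=PS-r.x;print((np.degrees(np.arctan2(d[:,1],d[:,0])))%60)
H=onz(T,*f(322,381),.088)[:2];HS=onz(S,*g(490,171),.088)[:2]
for h,A_ in((H,A),(HS,r.x)): print("hole",h,"r",np.hypot(*(h-A_)),"ang",np.degrees(np.arctan2(*(h-A_)[::-1])))
# teal top face/bar via minAreaRect in plane coordinates; rack
h=cv2.cvtColor(T["img"],cv2.COLOR_BGR2HSV)
def rect(lo,hi,box,z):
    m=cv2.inRange(h,lo,hi);x0,y0,x1,y1=box;ys,xs=np.nonzero(m[y0:y1,x0:x1])
    q=np.array([onz(T,x+x0,y+y0,z)[:2] for x,y in zip(xs,ys)],np.float32)
    return cv2.minAreaRect(q*1000),q.mean(0)
print("bar",rect((80,100,60),(98,255,255),(250,210,270,235),.13))
print("holder",rect((80,100,60),(98,255,255),(240,238,262,256),.088))
print("rack",rect((100,120,50),(125,255,255),(352,225,415,258),.046))
C=np.array([onz(T,*p,.077)[:2] for p in((370.6,243.8),(402.6,239.5))]);v=C[0]-C[1];print("caps",C,np.hypot(*v),np.degrees(np.arctan2(v[1],v[0])))
C=np.array([onz(S,*p,.074)[:2] for p in((279,287),(307.3,313.7))]);v=C[0]-C[1];print("caps side",C,np.hypot(*v),np.degrees(np.arctan2(v[1],v[0])))
E
```

```text
axis(caps, r=83) [0.55362239 0.13462967] res [ 0.00051039  0.00035054 -0.00049279  0.00085774]
cap angles [ -19.53117422   40.03852599  -80.25337687 -140.93484802] mod60 [40.46882578 40.03852599 39.74662313 39.06515198]
side axis [0.55332442 0.13852812] [ 0.00147036 -0.00166578  0.00503598  0.00357562]
[36.79141122 41.43107785 41.262791   39.36777057]
hole [0.48246121 0.16313534] r 0.07665824376633944 ang 158.1700032618152
hole [0.4806203  0.16353527] r 0.07688463870014466 ang 161.01894393016238
bar (((552.7283935546875, 135.0670623779297), (14.023427963256836, 48.74395751953125), 69.11771392822266), array([0.55262727, 0.13509127], dtype=float32))
holder (((481.1048889160156, 162.311279296875), (31.457256317138672, 30.91956901550293), 69.16250610351562), array([0.48124754, 0.16245607], dtype=float32))
rack (((493.001220703125, -246.96334838867188), (54.14076614379883, 151.2060089111328), 6.979368209838867), array([ 0.49310005, -0.24462862], dtype=float32))
caps [[ 0.4871656  -0.1991183 ]
 [ 0.49944146 -0.29633206]] 0.09798577604679133 97.19704431174172
caps side [[ 0.48732005 -0.19823233]
 [ 0.49950518 -0.29735347]] 0.0998673026420745 97.00830683390473
```

```bash
cat >> h.py <<'E'
from scipy.spatial.transform import Rotation as Ro
def down(deg):
    t=np.radians(deg);y=np.array([np.cos(t),np.sin(t),0]);z=np.array([0,0,-1.])
    return Ro.from_matrix(np.c_[np.cross(y,z),y,z]).as_quat()
def st(m=""):
    s=sensors.read_state();print(m,"t%.1f"%s["time_s"],s["eef_pos"].round(4),"F",s["wrist_force"].round(2),"g%.4f"%s["gripper_width"]);return s
PHI=159.4;AX=np.array([.5535,.1348]);U=np.array([np.cos(np.radians(PHI)),np.sin(np.radians(PHI))]);W=np.array([-U[1],U[0]])
TH=PHI-90
E
python3 - <<'E'
from h import *
V=[.487,-.1983]
for o in(0,180):
    for n,p,z,a in(("rack",V,.053,7),("hold",AX+.077*U,.095,TH),("bar",AX,.096,TH),("bar2",AX,.096,TH-60),("bar2+",AX,.096,TH-70)):
        q=env.inverse_kinematics([*p,z],down(a+o));print(o,n,None if q is None else np.round(q,2))
fingers.set_gripper(.05)
env.reach([*V,.16],down(7) if env.inverse_kinematics([*V,.16],down(7)) is not None else down(187));st()
E
```

```text
0 rack [-0.41  0.37  1.87 -0.    0.91 -0.53]
0 hold [ 0.3   0.3   1.85 -0.    0.99 -0.91]
0 bar [ 0.22  0.38  1.71 -0.    1.05 -0.99]
0 bar2 [ 0.22  0.38  1.71 -0.    1.05  0.05]
0 bar2+ [ 0.22  0.38  1.71 -0.    1.05  0.23]
180 rack None
180 hold [ 0.3   0.3   1.85 -0.    0.99  2.23]
180 bar [ 0.22  0.38  1.71 -0.    1.05  2.15]
180 bar2 None
180 bar2+ None
 t3.8 [ 0.4873 -0.1977  0.1601] F [ 0.19  0.17 -0.66] g0.0500
```

```bash
python3 - <<'E'
from h import *
V=[.487,-.1983]
print(env.move_linear([*V,.054],feed=.08,stop_force=6));st()
fingers.set_gripper(.0);st("grip")
env.move_linear([*V,.16],feed=.12);st("up")
p=AX+.077*U
env.reach([*p,.18],down(TH));st("hover")
T=get_image("top");S=get_image("side")
b=cv2.resize(T["img"][215:265,225:285],(390,325),interpolation=cv2.INTER_CUBIC)
c=cv2.resize(S["img"][140:240,170:280],(400,364),interpolation=cv2.INTER_CUBIC)
o=np.zeros((364,800,3),np.uint8);o[:325,:390]=b;o[:,400:]=c;cv2.imwrite("pics/c3.png",o)
E
```

```text
False
 t5.2 [ 0.4874 -0.1984  0.0545] F [0.22 0.32 0.73] g0.0500
grip t6.1 [ 0.487  -0.1983  0.054 ] F [-0.44  0.4  -0.41] g0.0008
up t7.1 [ 0.4864 -0.198   0.1592] F [-0.5   0.61 -0.63] g0.0003
hover t8.5 [0.4816 0.161  0.1798] F [-0.21  0.03  0.28] g0.0003
```

View pics/c3.png

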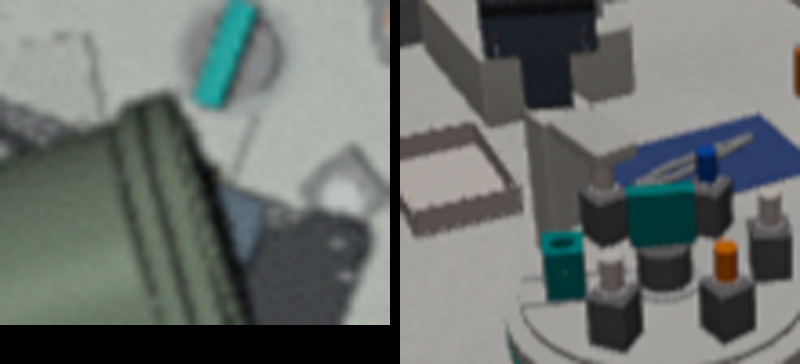

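The side view shows empty fingers above the carousel, and the gripper width is 0, so the grasp missed. I'll look at the rack.

```bash
python3 - <<'E'
from h import *
T=get_image("top");S=get_image("side")
b=cv2.resize(T["img"][195:265,340:420],(400,350),interpolation=cv2.INTER_CUBIC)
c=cv2.resize(S["img"][250:360,240:350],(400,400),interpolation=cv2.INTER_CUBIC)
o=np.zeros((400,800,3),np.uint8);o[:350,:400]=b;o[:,400:]=c;cv2.imwrite("pics/c4.png",o)
E
```

```text
(no output)
```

View pics/c4.png

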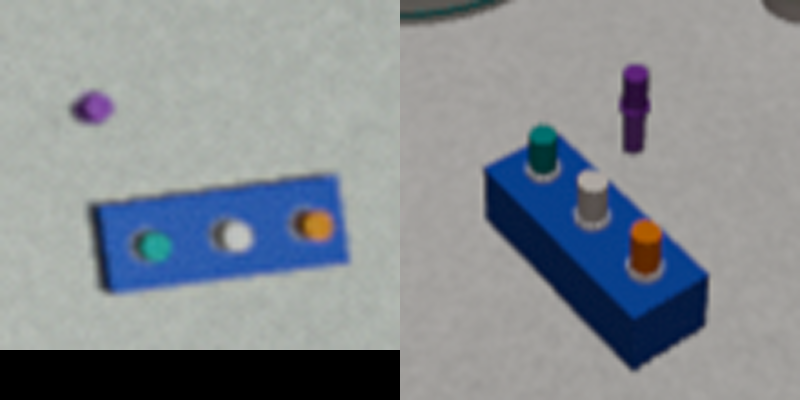

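The teal vial is still upright and untouched in the rack, at about (370,244) in the top view. The purple one is untouched too. I'll check the fingers' real position against the projected TCP.

```bash
python3 - <<'E'
from h import *
s=st();R=Ro.from_quat(s["eef_rot"]).as_matrix();print(R.round(3))
S=get_image("side");T=get_image("top")
for d in(S,T):
    print([np.round(proj(d,p),1) for p in(s["eef_pos"],s["eef_pos"]+[0,0,.019],s["eef_pos"]+[0,0,.079],[.487,-.1983,.077])])
print("crop tip px",170+147/3.636,140+105/3.64)
c=cv2.resize(S["img"][90:190,150:290],(798,570),interpolation=cv2.INTER_CUBIC)
for p,cl in((s["eef_pos"],(0,0,255)),(s["eef_pos"]+[0,0,.019],(0,255,0)),(s["eef_pos"]+[0,0,.079],(255,0,255))):
    u,v=proj(S,p);cv2.circle(c,(int((u-150+.5)*5.7),int((v-90+.5)*5.7)),5,cl,2)
cv2.imwrite("pics/c5.png",c)
E
```

```text
t8.7 [0.4817 0.1609 0.1799] F [-0.64 -0.88 -1.07] g0.0004
[[-0.935  0.354 -0.   ]
 [ 0.354  0.935 -0.   ]
 [-0.    -0.    -1.   ]]
[array([212.2, 178.1]), array([211.6, 171.9]), array([209.5, 151.3]), array([278.9, 286.1])]
[array([248.7, 248.3]), array([248. , 248.7]), array([245.6, 250. ]), array([370.3, 243.9])]
crop tip px 210.42904290429044 168.84615384615384
```

View pics/c5.png

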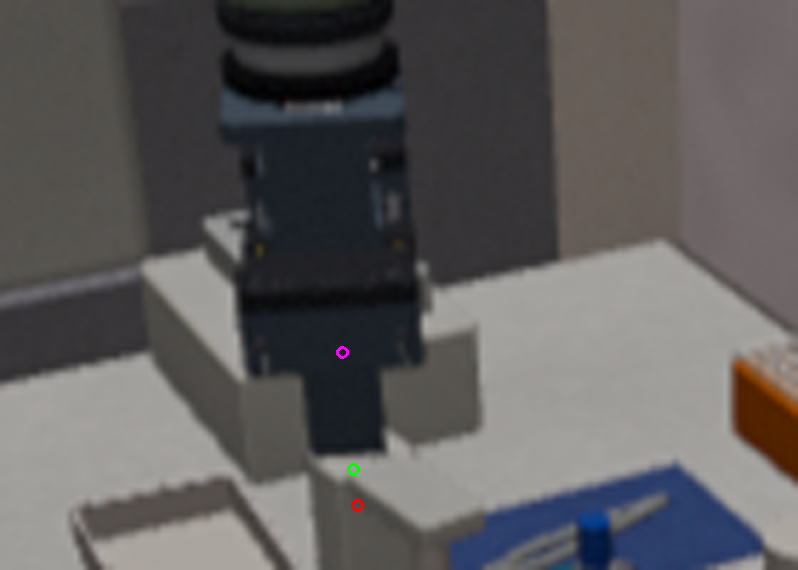

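The picture shows the fingers ending at about (210.5,169), where the reported TCP projects to (212,178). If the error is vertical, the tips are really about 28 mm higher than reported, so they shut above the cap. I'll check this above the vial, where both views have known references.

```bash
python3 - <<'E'
from h import *
V=[.487,-.1983]
fingers.set_gripper(.05)
env.reach([*V,.10],down(7));s=st()
T=get_image("top");S=get_image("side")
o=np.zeros((450,800,3),np.uint8)
for d,x0,y0,k,X in((T,340,205,5,0),(S,235,240,5,400)):
    c=cv2.resize(d["img"][y0:y0+90,x0:x0+80],(400,450),interpolation=cv2.INTER_CUBIC)
    R=Ro.from_quat(s["eef_rot"]).as_matrix()
    for dz,cl in((0,(0,0,255)),(.028,(0,255,0))):
        for sg in(-1,0,1):
            u,v=proj(d,s["eef_pos"]+[0,0,dz]+sg*.025*R[:,1]);cv2.circle(c,(int((u-x0+.5)*k),int((v-y0+.5)*k)),3,cl,1)
    o[:,X:X+400]=c
cv2.imwrite("pics/c6.png",o)
E
```

```text
t11.0 [ 0.4874 -0.1976  0.1003] F [ 0.03  0.   -0.22] g0.0499
```

View pics/c6.png

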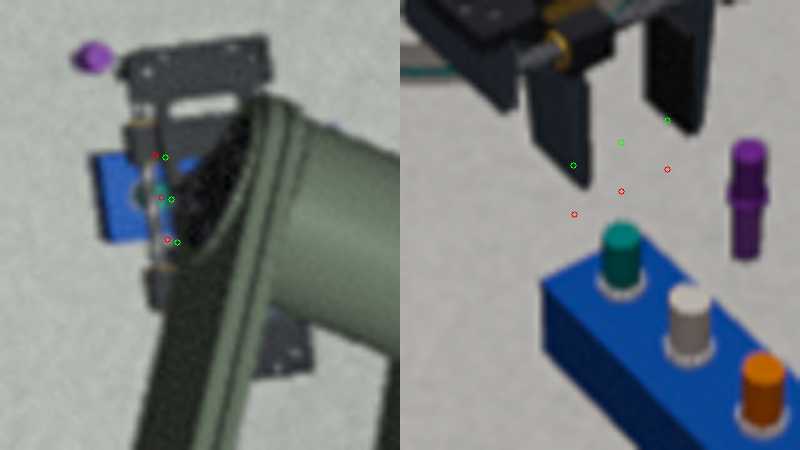

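The fingertips match the +28 mm points horizontally in both views, so the error is in z only. I'll measure it exactly by touching the rack top lightly with the fingers open.

```bash
python3 - <<'E'
from h import *
V=[.487,-.1983]
fingers.set_gripper(.045)
print(env.move_linear([*V,.034],feed=.1,stop_force=5))
hit=env.move_linear([*V,.012],feed=.025,stop_force=3);s=st("hit %s"%hit)
z=s["eef_pos"][2]
env.move_linear([*V,z+.006],feed=.05);st()
fingers.set_gripper(0);s=st("grip")
E
```

```text
False
hit True t12.9 [ 0.487  -0.1983  0.0192] F [-0.53  0.67  4.13] g0.0452
 t13.1 [ 0.4872 -0.1984  0.0253] F [ 0.09 -0.36 -0.63] g0.0449
grip t13.7 [ 0.4869 -0.1983  0.0251] F [0.38 0.47 0.62] g0.0170
```

Contact came at TCP z 0.0192 on the rack top at 0.046, so the real tips are 26.8 mm above the reported z. The grip width is now 17 mm, which means the cap is held. Next I'll lift, hover over the hole and probe.

```bash
python3 - <<'E'
from h import *
env.move_linear([.487,-.1983,.165],feed=.15);st("up")
p=AX+.077*U
env.reach([*p,.165],down(TH));
env.move_linear([*p,.12],feed=.1);s=st("hover")
S=get_image("side");T=get_image("top")
o=np.zeros((500,800,3),np.uint8)
for d,x0,y0,X in((T,215,190,0),(S,180,140,400)):
    c=cv2.resize(d["img"][y0:y0+100,x0:x0+80],(400,500),interpolation=cv2.INTER_CUBIC)
    for q,cl in(((*p,.105),(0,0,255)),((*p,.088),(0,255,0))):
        u,v=proj(d,q);cv2.circle(c,(int((u-x0+.5)*5),int((v-y0+.5)*5)),2,cl,-1)
    o[:,X:X+400]=c
cv2.imwrite("pics/c7.png",o)
E
```

```text
up t14.8 [ 0.4863 -0.198   0.1641] F [-0.17  0.15  0.01] g0.0174
hover t16.7 [0.4819 0.1616 0.1203] F [ 0.31  0.49 -0.17] g0.0174
```

View pics/c7.png

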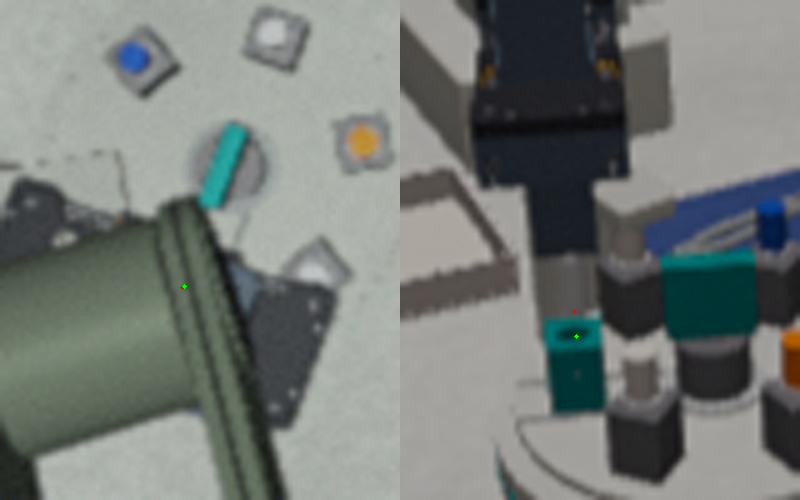

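The vial hangs in the fingers just above the teal holder. In the side view its axis is at about column 568 and the hole at about 576, so the vial sits roughly 2–3 mm outward of plan. I'll probe by feel, starting inward.

```bash
python3 - <<'E'
from h import *
p0=AX+.077*U
ok=False
for dr,dt in((-2,0),(-3.5,0),(-.5,0),(-2,1.3),(-2,-1.3),(1,0),(-3.5,1.3),(-3.5,-1.3),(-.5,1.3),(-.5,-1.3),(-5,0)):
    p=p0+dr/1000*U+dt/1000*W
    env.move_linear([*p,.107],feed=.1)
    hit=env.move_linear([*p,.096],feed=.03,stop_force=3.5);s=st(f"{dr} {dt} {hit}")
    if not hit: ok=True;break
    env.move_linear([*p,.107],feed=.1)
print(ok)
E
```

```text
-2 0 True t17.4 [0.4842 0.1616 0.1029] F [-0.39  0.79  5.1 ] g0.0171
-3.5 0 True t18.2 [0.4853 0.1608 0.1029] F [-1.42  0.88  4.67] g0.0170
-0.5 0 True t18.9 [0.4825 0.1619 0.1028] F [-1.16 -0.59  6.32] g0.0170
-2 1.3 True t19.7 [0.4834 0.1601 0.1029] F [-1.1   0.12  4.98] g0.0172
-2 -1.3 True t20.5 [0.4844 0.1626 0.1029] F [-0.98  0.03  5.09] g0.0170
1 0 True t21.3 [0.4811 0.1625 0.1025] F [-0.36 -0.13  5.64] g0.0171
-3.5 1.3 True t22.0 [0.4848 0.1596 0.1029] F [-0.48 -0.08  6.93] g0.0173
-3.5 -1.3 True t22.8 [0.4858 0.1621 0.1029] F [-1.84  0.6   6.01] g0.0172
-0.5 1.3 True t23.6 [0.4821 0.1607 0.1028] F [-1.04  0.21  5.07] g0.0173
-0.5 -1.3 True t24.4 [0.4829 0.1632 0.1028] F [-0.6  -0.28  5.78] g0.0173
-5 0 True t25.1 [0.4867 0.1603 0.1029] F [-1.35 -0.51  6.07] g0.0173
False
```

The contact height drops slightly going outward (0.1025 at +1 mm against 0.1029 inward), which suggests the bevel is catching. I'll search outward.

```bash
python3 - <<'E'
from h import *
p0=AX+.077*U
ok=False
for dr,dt in((2.5,0),(4,0),(2.5,-1.2),(2.5,1.2),(4,-1.2),(4,1.2),(5.5,0)):
    p=p0+dr/1000*U+dt/1000*W
    env.move_linear([*p,.107],feed=.1)
    hit=env.move_linear([*p,.096],feed=.03,stop_force=3.5);s=st(f"{dr} {dt} {hit}")
    if not hit: ok=True;break
    env.move_linear([*p,.107],feed=.1)
print(ok)
E
```

```text
2.5 0 False t26.1 [0.4791 0.163  0.0957] F [-0.43  0.55 -1.08] g0.0171
True
```

The vial is in the hole. Now I'll press gently, with a force stop.

```bash
python3 - <<'E'
from h import *
p=AX+.0795*U
hit=env.move_linear([*p,.0745],feed=.02,stop_force=11);st(f"mid {hit}")
hit=env.move_linear([*p,.0645],feed=.015,stop_force=9);st(f"home {hit}")
E
```

```text
mid False t27.4 [0.479  0.1628 0.0743] F [ 2.39  4.32 -1.12] g0.0172
home True t27.9 [0.48   0.1638 0.067 ] F [0.11 2.4  2.85] g0.0173
```

```bash
python3 - <<'E'
from h import *
q=st()["eef_pos"]
hit=env.move_linear([q[0],q[1],.064],feed=.01,stop_force=8);s=st(f"press {hit}")
fingers.set_gripper(.036);st("open")
S=get_image("side")
env.move_linear([q[0],q[1],.125],feed=.15)
env.reach([*AX,.135],down(TH));st("over bar")
S=get_image("side")
c=cv2.resize(S["img"][140:250,180:300],(798,732)[:2],interpolation=cv2.INTER_CUBIC)[:600]
cv2.imwrite("pics/c8.png",c)
E
```

```text
t27.9 [0.48   0.1638 0.067 ] F [0.11 2.4  2.85] g0.0173
press True t28.1 [0.4803 0.1644 0.067 ] F [-0.43  1.33  3.7 ] g0.0172
open t28.6 [0.4811 0.1651 0.067 ] F [-0.51 -0.27  0.46] g0.0360
over bar t29.6 [0.5532 0.1342 0.1331] F [-0.84  0.05 -0.11] g0.0360
```

View pics/c8.png

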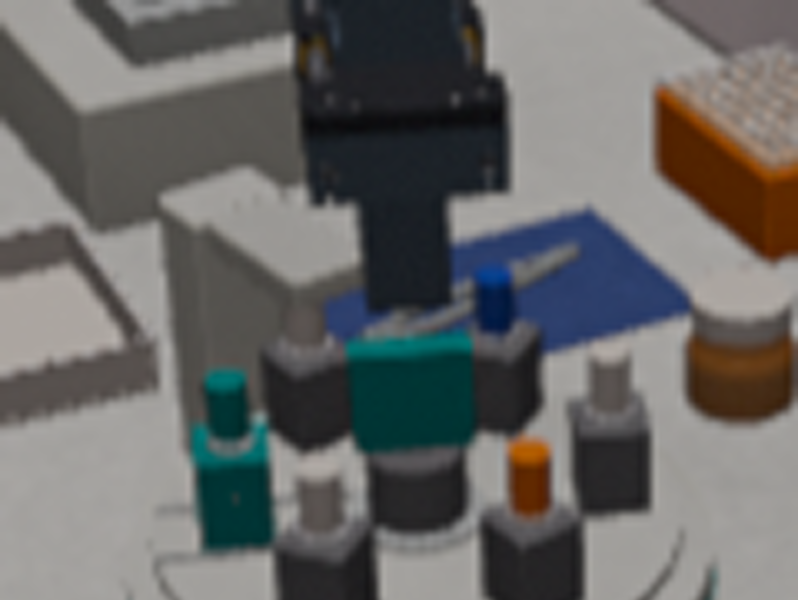

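The vial sits flange-down on the teal holder at about (227,440) in the crop. From touching the holder top to the stop it travelled 35.9 mm, against 36 mm nominal. Next I'll turn the bar.

```bash
python3 - <<'E'
from h import *
print(env.move_linear([*AX,.0695],feed=.1,stop_force=5));s=st()
fingers.set_gripper(0);s=st("grip")
q=np.array(s["joint_pos"])
for k in(.35,.7,1.047):
    t=q.copy();t[5]+=k;env.set_joints(t);s=st(k);print(s["wrist_torque"].round(2),s["joint_pos"][5]-q[5])
env.hold(.3)
fingers.set_gripper(.04);st("open")
env.move_linear([*AX,.16],feed=.15);st("up")
S=get_image("side")
c=cv2.resize(S["img"][140:250,170:300],(798,675),interpolation=cv2.INTER_CUBIC)[:600]
cv2.imwrite("pics/c9.png",c)
E
```

```text
False
 t30.5 [0.5539 0.135  0.0701] F [ 0.32  0.4  -0.4 ] g0.0363
grip t31.0 [0.5544 0.1363 0.0701] F [0.67 4.65 0.68] g0.0137
0.35 t31.4 [0.5543 0.1363 0.07  ] F [-0.18  1.24 -0.31] g0.0138
[-0.29  0.11  0.1 ] 0.3470712688394004
0.7 t31.8 [0.5543 0.1363 0.07  ] F [ 0.41  0.27 -0.21] g0.0136
[-0.46  0.09 -0.31] 0.6967160440593516
1.047 t32.2 [0.5543 0.1363 0.07  ] F [-0.62  0.61 -0.31] g0.0140
[-0.49  0.21 -0.32] 1.043322293096081
open t33.1 [0.5544 0.1364 0.0701] F [ 0.    0.11 -0.5 ] g0.0401
up t33.9 [0.5528 0.1347 0.1592] F [-0.19 -0.13  0.17] g0.0401
```

View pics/c9.png

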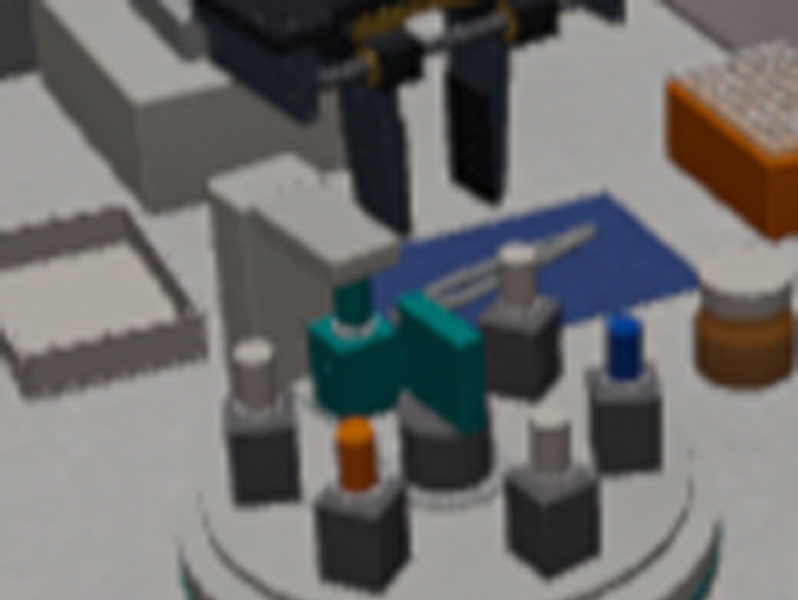

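The vial is now under the bridge, with the cap at about (352,300) in the crop and the fingers clear. I'll move the arm aside and measure the tray angle from the top view.

```bash
python3 - <<'E'
from h import *
env.reach([.45,-.05,.25],down(TH-60));st()
T=get_image("top");h=cv2.cvtColor(T["img"],cv2.COLOR_BGR2HSV)
cv2.imwrite("pics/c10.png",cv2.resize(T["img"][180:270,195:425],(798,312),interpolation=cv2.INTER_CUBIC))
m=cv2.inRange(h,(80,100,60),(98,255,255));ys,xs=np.nonzero(m[205:240,248:275])
q=np.array([onz(T,x+248,y+205,.13)[:2] for x,y in zip(xs,ys)],np.float32);print(cv2.minAreaRect(q*1000))
for lo,hi in(((8,150,120),(20,255,255)),((105,150,60),(125,255,255))):
    m=cv2.inRange(h,lo,hi)
    k,l,s,ce=cv2.connectedComponentsWithStats(m[180:270,220:310])
    for i in range(1,k):
        if s[i,4]>=6:
            d=onz(T,*(ce[i]+[220,180]),.119)[:2]-AX;print(s[i,4],np.hypot(*d),np.degrees(np.arctan2(d[1],d[0])))
E
```

```text
t34.8 [ 0.4503 -0.0494  0.2493] F [ 0.24  0.97 -0.38] g0.0402
((553.1611328125, 135.61354064941406), (12.947975158691406, 48.42197799682617), 8.992280006408691)
14 0.08301521238125881 -140.9493648387413
20 0.08288815637186488 -20.18803873630787
```

View pics/c10.png

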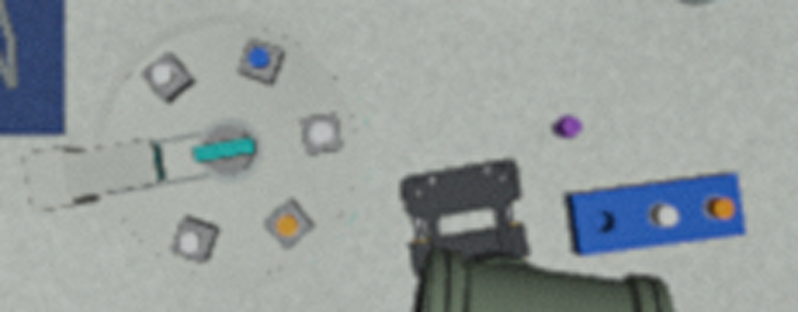

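The bar turned from 69.1° to 9.0°, which is 60.1° clockwise, one click. The white and orange vials and the purple look-alike are in place, and the robot touches nothing.

```bash
python3 -c "
from h import *
env.job_done()"
```

```text
the job is handed in; nothing more can be done
```

The teal-capped vial is pressed home in the teal holder. The carousel is turned one click clockwise, so the vial now sits under the reader bridge. I handed the job in at about 35 s of robot time, with the gripper open and clear of everything.

**What went wrong and was mended**
- **First grasp missed:** the fingers shut above the cap, because the real fingertips were 26.8 mm higher than the reported TCP. I measured the offset by touching the rack top at about 4 N and corrected for it. The vial had not moved.
- **Finding the hole:** the first 11 probes touched the holder top, at about 5–7 N each. The hole was 2.5 mm further out than my camera estimate.

**Last checks**
- **Seating:** the vial travelled 35.9 mm from the holder top to its stop, against 36 mm nominal, and two presses stopped at the same height. Both were set to stop at 8–9 N of force change. The side view showed the flange lying on the holder.
- **Turn:** the bar moved 60.1° clockwise in the top view, and the carousel's orange and blue caps moved to match.
- **Surroundings:** the white and orange vials and the purple look-alike were in place in the last picture. The bottle, beaker, jar and cap tray were not fully in that last crop; I made no moves near them.

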